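# Ready the tray and hold the toolbox lid open

## Robot

A 6-joint arm with a two-finger parallel gripper is mounted at the origin on the work surface. World frame = base frame: x ahead of the robot, y to its left, z up, the work surface at z = 0. Lengths are in m, angles in rad, forces in N, time in s.
With the tool pointing down it reaches from about 0.35 to 0.85 m from the base axis. Payload 8.1 kg.
Tool frame: the origin (TCP) lies midway between the tips of the shut fingers; the grasp point (between the pads) lies 19 mm behind it; y points along the fingers, x is the direction in which the jaws open and shut, and the axes are right-handed (so a half turn about y gives the same grasp; the last joint's range is limited). The gripper opens to 93 mm and grips with 3 to 60 N. Pads are 15 mm wide; open, the fingers measure 128 mm over their backs; the gripper's body (75 mm by 188 mm) begins 65 mm behind the grasp point.
Start: joints at [-1.337, 0.13, 1.488, -0, 1.523, -0.085], TCP at [0.188, -0.57, 0.219] pointing down, gripper open.
Joint ranges: [-2.96, 2.96], [-0.89, 2.26], [0.02, 2.5], [-1.34, 4.48], [0, 2.73], [-2.66, 2.66]. Speed limits (rad/s): [2.39, 2.39, 2.79, 3.14, 3.14, 3.14].

## Interface

Orientations are given as [roll, pitch, yaw] about the fixed x, y, z axes, in that order (R = Rz(yaw) Ry(pitch) Rx(roll)).
In Python, from cell import r, imaging gives the robot as it stands.
- The arm moves only by the tool send_rows, never from a script. Its argument "targets" is a list of rows, each a list of 6 numbers: the shift along the tool's x, y, z in m, then the turn, a rotation vector about the tool's x, y, z in rad. A call has 1 to 12 rows; each row shifts and turns the pose as measured when the row begins, along the tool's axes as they then stand; what a row does not reach is not made up. A row lasts 1/12 s, in which the tool goes at most 41.7 mm and 7.16 degrees, less where a joint would pass 70% of its speed; a pose out of reach is approached as far as the arm can. A call with a gripper value outside its range is refused whole. "hand" is the closure, from 0 (fully open) to 1 (shut), set as the call begins (left out, the last holds). The fingers move at their own pace and stop on an object; "grip_force" is the grip in N (left out, the last holds). Time passes only in rows, so rows that do not move let the fingers close. It gives the time, the measured TCP pose, the force and the opening at its end, in the units of the state.
- r.read_state(): the state, without advancing time (a new reading comes with each control period).
- imaging.read_camera(name): name is "side" or "top" or "wrist"; returns (picture, depth): 420x560x3 uint8, red, green, blue; 420x560 float32, m along the optical axis (not along the pixel's ray), 0 where there is no reading.
- imaging.camera_info(name): a dict with "intrinsics" (3x3 intrinsics, pixels), "R" (3x3) and "t" (3): a world point X has camera coordinates R X + t; the wrist camera has in their place "T_tool_cam" (4x4, takes a point from camera to tool coordinates, whose origin is the TCP and whose axes are the tool frame's). Camera axes: x right, y down, z forward; pixel columns grow to the right and rows downward; lengths in m; the calibration is good to about 2 mm. A picture is of the moment at which its call begins: read the wrist's pose just before it. camera_info takes no time and is no camera call.
- r.close_job(): hands the job in, once; it reports no verdict.
The state is a dict: "time_s": time; "joint_positions": joint angles; "qd": joint speeds; "joint_torque": joint torques, N m; "tool_pos": TCP position; "tcp_rot": TCP orientation; "force": force on the tool from outside, world axes, zero at the start; "torque": the same for the moment, N m; "grip_width": finger opening in m.
Only numpy, scipy, OpenCV 4.12 (cv2) and the standard library are available. Lean on these libraries where they do the work, as an engineer would, in place of code of your own. Each camera call takes 0.05 s, during which the arm holds its last target.

## Task

I want to sort the tools out of the red toolbox. Slide the empty steel tray across the bench, without lifting it, to the middle of the green cutting mat so it stands ready beside the box. Then raise the toolbox lid, which has no stay and drops shut when let go, to about 60 degrees open and keep holding it there by hand: finish while still holding the lid, and leave the other things on the bench alone.

Things in the scene. Friction and masses are not known exactly. Their poses are not given: they have to be found in the camera images.
- toolbox: red sheet-steel toolbox, 350 mm wide (its y), 190 mm deep (its x), 156 mm high with the lid shut; heavy, does not move. Origin on the bench under the middle of its front face (robot's side); x points from front to back, z up. The lower box is 105 mm high; the lid is shut at first, its latches undone. It stands left or right of the robot's centre line, the mat on the other side
- lid (a joint): opening angle of the toolbox lid, rad: 0 shut, grows as the front edge rises, 1.047 = 60 degrees; stops at 1.75. The lid weighs about 0.6 kg and turns freely: let go below about 70 degrees it falls shut, beyond about 75 degrees it falls open to the stop
- lid_hinge (a point): middle of the lid's hinge line at the top of the toolbox's back; 190 mm behind the front face, 106 mm above the bench; the hinge line runs along the toolbox's y
- lid_handle (a point): middle of the bar of the steel bow handle on the lid's front. Bar round, 12 mm thick, 94 mm straight along the toolbox's y, its centre 42 mm out from the flat lid front. Lid shut: 121 mm above the bench, 35 mm below the lid's top. It lies 234 mm in front of and 15 mm above the hinge line and swings with the lid; x to the hinge, y along the bar. (A black handle lies folded on the top.)
- tray: empty open sheet-steel tray, 120 mm (its x) by 180 mm (its y), 40 mm high, walls and floor 3 mm, about 0.35 kg, loose on the bench beyond the mat. Origin at the centre of its underside, z up
- mat_centre (a point): centre of the dark green cutting mat, 220 mm (its x) by 300 mm (its y), flush with the bench top, fixed; at bench height
- jar: closed glass jar with a steel cap, diameter 68 mm, 85 mm high, loose, to be left alone; origin under its centre
- wrench: steel wrench 200 mm long lying on the bench, to be left alone; origin under its middle, x along it
- screwdriver: screwdriver 180 mm long with wooden handle lying on the bench, to be left alone; origin under its middle, x along it
Things that resemble listed ones, but are neither listed nor needed, are in the scene too. Several things look just like the tray: the one meant starts farthest to the robot's right.

How it is judged:
By the outcome, as a careful person would: the job done as asked, in the order asked, and still so for the second after the job is handed in, while the arm keeps its last pose, push and grip.
It also fails if it takes over 59 s, if anything falls off the work surface, if the arm or the gripper's body presses on something with over 40 N, if the wrist force passes 120 N, or if a joint passes its speed limit or range.

## Working session

There is one attempt and no reset: what is moved stays moved. The work goes in short steps, Python scripts to look and compute and a tool call to move; the robot and the scene stay as the last step left them, time stands still between calls to the robot, and variables do not carry over. Pictures are saved under pics/ and viewed, and the job is handed in when it is done.

Besides the shell and the picture viewer there is one more tool, called after "Emit:" as a command line: name --pt "numbers of a row" for each row, then --argument value for the rest. send_rows: Moves the arm, as the interface text tells. Its arguments: {"type":"object","properties":{"targets":{"type":"array","items":{"type":"array","items":{"type":"number"}}},"hand":{"type":"number"},"grip_force":{"type":"number"}},"required":["targets"]}

```bash
ls; mkdir -p pics
python3 - <<'E'
from cell import r, imaging
import cv2,numpy as np
print(r.read_state())
for n in ["top","side"]:
    p,d=imaging.read_camera(n); i=imaging.camera_info(n)
    cv2.imwrite(f"pics/{n}0.png",p[:,:,::-1]); np.savez(f"pics/{n}0.npz",p=p,d=d,K=i["intrinsics"],R=i["R"],t=i["t"]); print(n,i)
E
```

```text
pics
{'time_s': 0.0, 'joint_positions': array([-1.33737982e+00,  1.31151623e-01,  1.48922944e+00, -2.09185055e-05,
        1.52296987e+00, -8.53789978e-02]), 'qd': array([ 0.00092897, -0.00029483,  0.00099337, -0.00024548,  0.00056908,
        0.00100312]), 'joint_torque': array([ 4.45714550e-04, -5.59839070e+01, -4.91758382e+01,  7.68999243e-02,
        3.51299671e-02, -1.67658050e-04]), 'tool_pos': array([ 0.18795461, -0.56923459,  0.21762049]), 'tcp_rot': array([-1.57066721,  0.00175365, -1.25199969]), 'force': array([-1.10199621, -1.05781358,  1.18922546]), 'torque': array([-0.01887775, -0.0030291 , -0.03528179]), 'grip_width': 0.0929427306005936}
top {'intrinsics': array([[414.68970673,   0.        , 282.21752596],
       [  0.        , 414.68970673, 207.73461428],
       [  0.        ,   0.        ,   1.        ]]), 'R': array([[-0.02427912, -0.9996656 ,  0.00889983],
       [-0.98023457,  0.02205685, -0.19660541],
       [ 0.19634336, -0.01349732, -0.9804423 ]]), 't': array([1.05285462e-03, 5.05825312e-01, 1.19052351e+00])}
side {'intrinsics': array([[500.49624326,   0.        , 279.04228295],
       [  0.        , 500.49624326, 211.24674917],
       [  0.        ,   0.        ,   1.        ]]), 'R': array([[ 0.93914447, -0.34351744, -0.00185123],
       [-0.20437261, -0.5543878 , -0.80677506],
       [ 0.276115  ,  0.75805668, -0.59085579]]), 't': array([-0.44934905,  0.20423414,  1.66425858])}
```

View pics/top0.png

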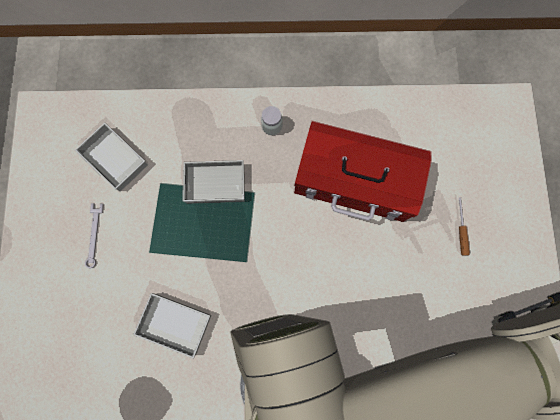

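View pics/side0.png

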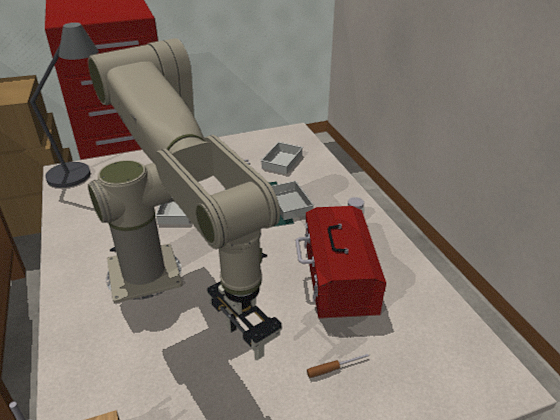

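The pictures show three trays. The one farthest right is at top px (213,182), just overlapping the mat's far edge. The mat is around (202,222), the box around (365,170), its handle bar at about (353,213), and the jar at (272,122). I'll measure these now.

```bash
cat > h.py <<'E'
import cv2,numpy as np
def load(n):
    f=np.load(n); return f['p'],f['d'],f['K'],f['R'],f['t']
def plane(uv,z,K,R,t):
    uv=np.atleast_2d(uv).astype(float); ray=(np.linalg.inv(K)@np.c_[uv,np.ones(len(uv))].T).T@R
    c=-R.T@t; s=(z-c[2])/ray[:,2]; return c+ray*s[:,None]
def cloud(d,K,R,t):
    v,u=np.mgrid[:d.shape[0],:d.shape[1]]; ray=np.dstack([(u-K[0,2])/K[0,0],(v-K[1,2])/K[1,1],np.ones_like(d)])
    P=ray*d[...,None]; return (P-t)@R
E
python3 - <<'E'
from h import *
p,d,K,R,t=load('pics/top0.npz'); W=cloud(d,K,R,t)
hsv=cv2.cvtColor(p,cv2.COLOR_RGB2HSV)
g=cv2.inRange(hsv,(70,80,20),(95,255,140)); 
g[:, :140]=0; g[:,270:]=0; g[:170]=0; g[275:]=0
c=max(cv2.findContours(g,0,2)[0],key=cv2.contourArea)
h=cv2.convexHull(c); a=cv2.approxPolyDP(h,4,True)[:,0]; print('mat',a.tolist()); print(plane(a,0,K,R,t).round(3))
def rect(m,name):
    P=W[m][:,:2].astype(np.float32)*1000; rr=cv2.minAreaRect(P); print(name,len(P),rr,cv2.boxPoints(rr).round(0).tolist(), 'z',np.percentile(W[m][:,2],[5,50,95]).round(4))
v,u=np.mgrid[:420,:560]
roi=(u>172)&(u<254)&(v>145)&(v<212)
rect(roi&(W[...,2]>.025)&(W[...,2]<.05)&(d>0),'tray')
red=(cv2.inRange(hsv,(0,120,60),(6,255,255))|cv2.inRange(hsv,(172,120,60),(180,255,255)))>0
b=(u>285)&(u<440)&(v>110)&(v<230)
rect(b&red&(W[...,2]>.14),'boxtop>.14')
rect(b&red&(W[...,2]>.03)&(W[...,2]<.18),'box red')
hb=(u>325)&(u<385)&(v>203)&(v<225)&~red&(W[...,2]>.09)
rect(hb,'handle')
jr=(u>255)&(u<290)&(v>100)&(v<140)&(W[...,2]>.07); rect(jr,'jar')
ds,_=0,0
p,d,K,R,t=load('pics/side0.npz'); W2=cloud(d,K,R,t); 
x=W2[:,:,:]; m=(x[...,2]>.10)&(x[...,2]<.14)&(x[...,0]>.35)&(x[...,0]<.5)
v,u=np.mgrid[:420,:560]
m&=(u>292)&(u<315)&(v>225)&(v<275); print('side handle',m.sum(),W2[m].mean(0))
big=cv2.resize(cv2.imread('pics/top0.png')[100:240,160:450],None,fx=2.7,fy=2.7,interpolation=2);cv2.imwrite('pics/crop0.png',big)
E
```

```text
mat [[160, 184], [253, 193], [246, 261], [151, 252]]
[[0.6   0.371 0.   ]
 [0.565 0.079 0.   ]
 [0.353 0.102 0.   ]
 [0.387 0.391 0.   ]]
tray 497 ((598.5584716796875, 197.00619506835938), (126.57947540283203, 185.74644470214844), 0.7631998658180237) [[534.0, 289.0], [537.0, 103.0], [663.0, 105.0], [661.0, 291.0]] z [0.0265 0.0415 0.0462]
boxtop>.14 7677 ((457.5406188964844, -200.95494079589844), (353.7663879394531, 489.7779846191406), 74.00540924072266) [[173.0, -304.0], [644.0, -438.0], [742.0, -98.0], [271.0, 37.0]] z [0.143  0.157  0.1614]
box red 8487 ((601.3695068359375, -242.25369262695312), (353.8681335449219, 193.3441619873047), 73.51112365722656) [[458.0, -384.0], [644.0, -439.0], [744.0, -100.0], [559.0, -45.0]] z [0.1183 0.1566 0.1612]
handle 265 ((414.31207275390625, -118.69755554199219), (98.58724975585938, 380.93963623046875), 36.17234802246094) [[262.0, 6.0], [487.0, -302.0], [567.0, -243.0], [342.0, 64.0]] z [0.1215 0.1269 0.1336]
jar 315 ((539.9298095703125, 22.033416748046875), (54.9516716003418, 554.8710327148438), 88.81253051757812) [[262.0, 0.0], [817.0, -11.0], [818.0, 44.0], [263.0, 55.0]] z [0.08   0.0857 0.0906]
side handle 171 [ 0.47462185 -0.22667889  0.12594712]
```

View pics/crop0.png

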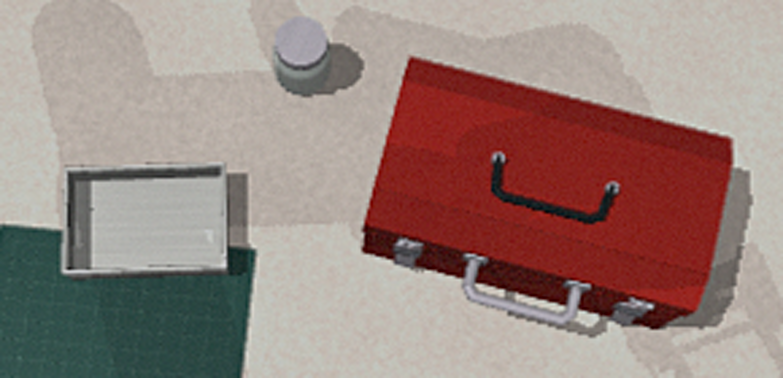

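```bash
cat > plan.py <<'E'
import numpy as np,sys
from scipy.spatial.transform import Rotation as Ro
from cell import r
def pose():
    s=r.read_state(); return s['tool_pos'],Ro.from_euler('xyz',s['tcp_rot'])
def rows(target,rpy,step=.04,deg=7,n=None,start=None):
    p,R0=start if start else pose(); T=Ro.from_euler('xyz',rpy); rv=(R0.inv()*T).as_rotvec()
    d=np.array(target)-p
    n=n or int(np.ceil(max(np.linalg.norm(d)/step,np.degrees(np.linalg.norm(rv))/deg,1)))
    for i in range(n):
        Ri=R0*Ro.from_rotvec(rv*i/n); print((Ri.inv().apply(d/n)).round(4).tolist()+(rv/n).round(4).tolist(),end=',\n')
def st():
    s=r.read_state(); print('t',s['time_s'],'p',s['tool_pos'].round(4),'rpy',s['tcp_rot'].round(4),'F',s['force'].round(1),'w',round(s['grip_width'],4),'q',s['joint_positions'].round(3))
E
python3 - <<'E'
from plan import *
st(); rows([.43,-.1,.28],[-np.pi/2,0,-.6])
print(); rows([.52,.197,.20],[-np.pi/2,0,.015],start=(np.array([.43,-.1,.28]),Ro.from_euler('xyz',[-np.pi/2,0,-.6])))
E
```

```text
t 0.1 p [ 0.188  -0.5692  0.2177] rpy [-1.5706  0.0017 -1.252 ] F [ 0.2 -0.3 -0.3] w 0.0933 q [-1.337  0.131  1.489  0.     1.523 -0.085]
[-0.0264, -0.0044, 0.0269, -0.0001, -0.0466, -0.0001],
[-0.0251, -0.0044, 0.0281, -0.0001, -0.0466, -0.0001],
[-0.0238, -0.0044, 0.0293, -0.0001, -0.0466, -0.0001],
[-0.0224, -0.0044, 0.0303, -0.0001, -0.0466, -0.0001],
[-0.021, -0.0044, 0.0313, -0.0001, -0.0466, -0.0001],
[-0.0195, -0.0044, 0.0323, -0.0001, -0.0466, -0.0001],
[-0.018, -0.0044, 0.0332, -0.0001, -0.0466, -0.0001],
[-0.0164, -0.0044, 0.034, -0.0001, -0.0466, -0.0001],
[-0.0148, -0.0044, 0.0347, -0.0001, -0.0466, -0.0001],
[-0.0132, -0.0044, 0.0353, -0.0001, -0.0466, -0.0001],
[-0.0115, -0.0044, 0.0359, -0.0001, -0.0466, -0.0001],
[-0.0098, -0.0044, 0.0364, -0.0001, -0.0466, -0.0001],
[-0.0081, -0.0044, 0.0368, -0.0001, -0.0466, -0.0001],
[-0.0064, -0.0044, 0.0372, -0.0001, -0.0466, -0.0001],

[-0.0104, 0.0089, 0.0329, 0.0, -0.0683, 0.0],
[-0.0081, 0.0089, 0.0335, 0.0, -0.0683, 0.0],
[-0.0058, 0.0089, 0.034, 0.0, -0.0683, 0.0],
[-0.0035, 0.0089, 0.0343, 0.0, -0.0683, 0.0],
[-0.0011, 0.0089, 0.0345, 0.0, -0.0683, 0.0],
[0.0012, 0.0089, 0.0345, 0.0, -0.0683, 0.0],
[0.0036, 0.0089, 0.0343, 0.0, -0.0683, 0.0],
[0.0059, 0.0089, 0.034, 0.0, -0.0683, 0.0],
[0.0082, 0.0089, 0.0335, 0.0, -0.0683, 0.0],
```

Emit:
send_rows --pt "-0.026 -0.008 0.027 0 -0.047 0" --pt "-0.025 -0.008 0.028 0 -0.047 0" --pt "-0.024 -0.008 0.029 0 -0.047 0" --pt "-0.022 -0.008 0.03 0 -0.047 0" --pt "-0.021 -0.008 0.031 0 -0.047 0" --pt "-0.02 -0.008 0.032 0 -0.047 0" --pt "-0.018 -0.008 0.033 0 -0.047 0" --pt "-0.016 -0.008 0.034 0 -0.047 0" --pt "-0.015 0 0.035 0 -0.047 0" --pt "-0.013 0 0.035 0 -0.047 0" --pt "-0.012 0 0.036 0 -0.047 0" --pt "-0.01 0 0.036 0 -0.047 0" --hand 0

```text
time_s: 1.1
tool_pos: [0.3911, -0.1511, 0.2785]
tcp_rot: [-1.563, 0.013, -0.675]
force: [0.4, -0.0, -0.7]
grip_width: 0.093
```

Run:
```python
from plan import *
st(); rows([.50,.197,.22],[-np.pi/2,0,.015],step=.035)
```

```text
t 1.1 p [ 0.3911 -0.1511  0.2785] rpy [-1.5629  0.0127 -0.6753] F [ 0.4 -0.  -0.7] w 0.093 q [-0.5   -0.38   1.849  0.01   1.684  0.176]
[-0.012, 0.0057, 0.0309, -0.0011, -0.0628, -0.0009],
[-0.01, 0.0057, 0.0315, -0.0011, -0.0628, -0.0009],
[-0.008, 0.0056, 0.0321, -0.0011, -0.0628, -0.0009],
[-0.006, 0.0056, 0.0326, -0.0011, -0.0628, -0.0009],
[-0.004, 0.0056, 0.0329, -0.0011, -0.0628, -0.0009],
[-0.0019, 0.0055, 0.0331, -0.0011, -0.0628, -0.0009],
[0.0002, 0.0055, 0.0331, -0.0011, -0.0628, -0.0009],
[0.0022, 0.0054, 0.0331, -0.0011, -0.0628, -0.0009],
[0.0043, 0.0054, 0.0329, -0.0011, -0.0628, -0.0009],
[0.0064, 0.0054, 0.0325, -0.0011, -0.0628, -0.0009],
[0.0084, 0.0053, 0.0321, -0.0011, -0.0628, -0.0009],
```

Emit:
send_rows --pt "-0.012 0.005 0.031 -0.001 -0.063 -0.001" --pt "-0.01 0.005 0.032 -0.001 -0.063 -0.001" --pt "-0.008 0.005 0.032 -0.001 -0.063 -0.001" --pt "-0.006 0.005 0.033 -0.001 -0.063 -0.001" --pt "-0.004 0.005 0.033 -0.001 -0.063 -0.001" --pt "-0.002 0.005 0.033 -0.001 -0.063 -0.001" --pt "0 0.005 0.033 -0.001 -0.063 -0.001" --pt "0.002 0.005 0.033 -0.001 -0.063 -0.001" --pt "0.004 0.005 0.033 -0.001 -0.063 -0.001" --pt "0.006 0.005 0.033 -0.001 -0.063 -0.001" --pt "0.008 0.005 0.032 -0.001 -0.063 -0.001" --pt "0 0 0 0 0 0"

```text
time_s: 2.1
tool_pos: [0.493, 0.2252, 0.2195]
tcp_rot: [-1.571, 0.0, 0.062]
force: [-0.2, -0.5, -0.6]
grip_width: 0.093
```

```bash
cat >> h.py <<'E'
def wrist(name):
    from cell import r,imaging
    from scipy.spatial.transform import Rotation as Ro
    s=r.read_state(); p,d=imaging.read_camera('wrist'); i=imaging.camera_info('wrist')
    T=np.eye(4);T[:3,:3]=Ro.from_euler('xyz',s['tcp_rot']).as_matrix();T[:3,3]=s['tool_pos']
    C=T@i['T_tool_cam']; R=C[:3,:3].T; t=-R@C[:3,3]
    cv2.imwrite(f'pics/{name}.png',p[:,:,::-1]); np.savez(f'pics/{name}.npz',p=p,d=d,K=i['intrinsics'],R=R,t=t)
    return p,d,i['intrinsics'],R,t
E
python3 - <<'E'
from plan import *; from h import *
st(); wrist('w1')
E
```

```text
t 2.1 p [0.493  0.2252 0.2195] rpy [-1.5711  0.      0.0623] F [-0.2 -0.5 -0.6] w 0.093 q [ 0.334 -0.027  1.649 -0.     1.519  0.272]
```

View pics/w1.png

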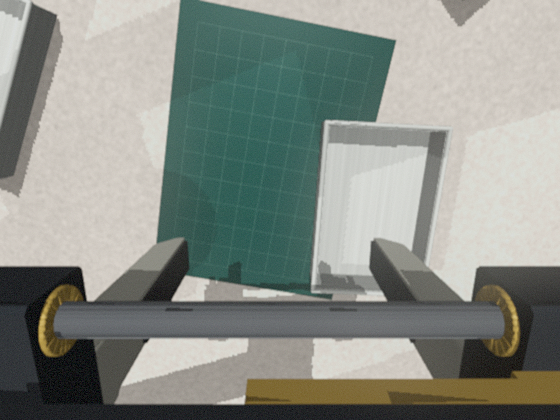

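The wrist view shows the tray's rim with corners at about (324,122), (451,129) and (313,291). The near wall runs along the left side. Mat corners are at (180,0), (395,40), (332,297) and (157,275).

Run:
```python
from plan import *; from h import *
p,d,K,R,t=load('pics/w1.npz')
c=plane([[324,121],[451,128],[312,291]],.04,K,R,t); print(c.round(4)); print(np.linalg.norm(c[0]-c[1]),np.linalg.norm(c[0]-c[2]))
yv=c[0]-c[2]; yaw=np.arctan2(-yv[0],yv[1]); xv=c[1]-c[0]
print('yaw',yaw,np.arctan2(xv[1],xv[0]),'centre',(c[1]+c[2])/2)
m=plane([[180,-1],[395,40],[332,297],[157,275]],0,K,R,t); print(m.round(4),m.mean(0),[np.linalg.norm(m[i]-m[(i+1)%4]).round(4) for i in range(4)])
mid=(c[0]+c[2])/2+.0015*xv/np.linalg.norm(xv); print('wall mid',mid)
```

```text
[[0.5338 0.2891 0.04  ]
 [0.6577 0.2902 0.04  ]
 [0.5381 0.1063 0.04  ]]
0.12395521099849241 0.1828564412036723
yaw 0.02383688087514173 0.008981212716715578 centre [0.59793161 0.19822083 0.04      ]
[[0.3852 0.3965 0.    ]
 [0.6035 0.3727 0.    ]
 [0.5692 0.0775 0.    ]
 [0.3541 0.094  0.    ]] [0.47797588 0.23519043 0.        ] [np.float64(0.2196), np.float64(0.2972), np.float64(0.2158), np.float64(0.304)]
wall mid [0.53745644 0.19767767 0.04      ]
```

Both views agree: tray centre (0.598, 0.198), yaw about 0.015; mat centre (0.477, 0.236), yaw about -0.11. I'll grip the middle of the near wall.

Run:
```python
from plan import *
rows([.539,.197,.10],[-np.pi/2,0,.015],step=.03)
```

```text
[0.0089, 0.024, -0.0057, 0.0004, 0.0089, -0.0001],
[0.009, 0.024, -0.0057, 0.0004, 0.0089, -0.0001],
[0.009, 0.024, -0.0056, 0.0004, 0.0089, -0.0001],
[0.0091, 0.024, -0.0055, 0.0004, 0.0089, -0.0001],
[0.0091, 0.024, -0.0055, 0.0004, 0.0089, -0.0001],
```

Emit:
send_rows --pt "0.009 0.024 -0.0057 0 0.009 0" --pt "0.009 0.024 -0.0057 0 0.009 0" --pt "0.009 0.024 -0.0056 0 0.009 0" --pt "0.009 0.024 -0.0055 0 0.009 0" --pt "0.009 0.024 -0.0055 0 0.009 0" --pt "0 0 0 0 0 0" --pt "0 0 0 0 0 0"

```text
time_s: 2.73
tool_pos: [0.5404, 0.1918, 0.0978]
tcp_rot: [-1.574, -0.001, 0.007]
force: [-0.4, 0.8, 0.4]
grip_width: 0.0926
```

Run:
```python
from plan import *
st();rows([.539,.197,.012],[-np.pi/2,0,.015],step=.015)
```

```text
t 2.7333 p [0.5404 0.1918 0.0978] rpy [-1.574e+00 -1.500e-03  7.300e-03] F [-0.4  0.8  0.4] w 0.0926 q [ 0.254  0.148  1.694 -0.004  1.298  0.248]
[-0.0003, 0.0143, 0.0009, 0.0005, -0.0013, 0.0002],
[-0.0002, 0.0143, 0.0009, 0.0005, -0.0013, 0.0002],
[-0.0002, 0.0143, 0.0009, 0.0005, -0.0013, 0.0002],
[-0.0002, 0.0143, 0.0009, 0.0005, -0.0013, 0.0002],
[-0.0002, 0.0143, 0.0009, 0.0005, -0.0013, 0.0002],
[-0.0002, 0.0143, 0.0009, 0.0005, -0.0013, 0.0002],
```

Emit:
send_rows --pt "0 0.014 0.001 0.0005 -0.0015 0" --pt "0 0.014 0.001 0.0005 -0.0015 0" --pt "0 0.014 0.001 0.0005 -0.0015 0" --pt "-0.001 0.014 0.001 0.0005 -0.0015 0" --pt "0 0.014 0.001 0.0005 -0.0015 0" --pt "0 0.01 0 0 0 0" --pt "0 0.004 0 0 0 0" --pt "0 0 0 0 0 0"

```text
time_s: 3.4
tool_pos: [0.5418, 0.1984, 0.0144]
tcp_rot: [-1.569, -0.011, 0.016]
force: [-1.2, -0.0, -0.0]
grip_width: 0.0929
```

Emit:
send_rows --pt "0 0 0 0 0 0" --pt "0 0 0 0 0 0" --pt "0 0 0 0 0 0" --pt "0 0 0 0 0 0" --pt "0 0 0 0 0 0" --pt "0 0 0 0 0 0" --pt "0 0 0 0 0 0" --pt "0 0 0 0 0 0" --pt "0 0 0 0 0 0" --pt "0 0 0 0 0 0" --pt "0 0 0 0 0 0" --pt "0 0 0 0 0 0" --hand 1 --grip_force 12

```text
time_s: 4.4
tool_pos: [0.5449, 0.1993, 0.019]
tcp_rot: [-1.567, -0.018, 0.016]
force: [-0.0, -0.7, -0.8]
grip_width: 0.0177
```

Run:
```python
from plan import *; from h import *
st(); wrist('w2')
```

```text
t 4.4 p [0.5449 0.1993 0.019 ] rpy [-1.567  -0.018   0.0157] F [-0.  -0.7 -0.8] w 0.0177 q [ 2.630e-01  2.450e-01  1.741e+00 -1.000e-03  1.137e+00  2.470e-01]
```

View pics/w2.png

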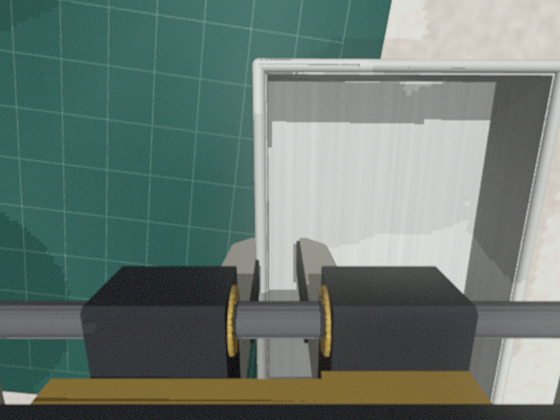

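The wall lies about 6 mm to the left of the jaw centre, as expected from the drift. I'll correct the position while the fingers close.

Emit:
send_rows --pt "-0.003 0.004 0 0 0 0.006" --pt "-0.003 0.003 0 0 0 0.006" --pt "0 0 0 0 0 0.006" --pt "0 0 0 0 0 0"

```text
time_s: 4.78
tool_pos: [0.5396, 0.1994, 0.0127]
tcp_rot: [-1.567, -0.001, 0.016]
force: [-2.4, 0.3, 3.6]
grip_width: 0.0028
```

Run:
```python
from plan import *
st()
```

```text
t 4.7833 p [0.5396 0.1994 0.0127] rpy [-1.5666e+00 -9.0000e-04  1.5700e-02] F [-2.4  0.3  3.6] w 0.0028 q [0.262 0.257 1.74  0.004 1.143 0.245]
```

Run:
```python
from plan import *
rows([.419,.2437,.012],[-np.pi/2,0,-.11],step=.009)
```

```text
[-0.008, 0.0001, 0.0031, -0.0003, 0.0084, 0.0],
[-0.008, 0.0001, 0.003, -0.0003, 0.0084, 0.0],
[-0.008, 0.0001, 0.0029, -0.0003, 0.0084, 0.0],
[-0.0081, 0.0001, 0.0029, -0.0003, 0.0084, 0.0],
[-0.0081, 0.0001, 0.0028, -0.0003, 0.0084, 0.0],
[-0.0081, 0.0001, 0.0027, -0.0003, 0.0084, 0.0],
[-0.0081, 0.0, 0.0027, -0.0003, 0.0084, 0.0],
[-0.0082, 0.0, 0.0026, -0.0003, 0.0084, 0.0],
[-0.0082, 0.0, 0.0025, -0.0003, 0.0084, 0.0],
[-0.0082, 0.0, 0.0025, -0.0003, 0.0084, 0.0],
[-0.0082, 0.0, 0.0024, -0.0003, 0.0084, 0.0],
[-0.0082, 0.0, 0.0023, -0.0003, 0.0084, 0.0],
[-0.0083, 0.0, 0.0023, -0.0003, 0.0084, 0.0],
[-0.0083, 0.0, 0.0022, -0.0003, 0.0084, 0.0],
[-0.0083, 0.0, 0.0021, -0.0003, 0.0084, 0.0],
```

Emit:
send_rows --pt "-0.008 0.0003 0.003 0 0.008 0" --pt "-0.008 0.0003 0.003 0 0.008 0" --pt "-0.008 0.0003 0.003 0 0.008 0" --pt "-0.008 0.0003 0.003 0 0.008 0"

```text
time_s: 5.12
tool_pos: [0.5096, 0.2114, 0.0127]
tcp_rot: [-1.566, -0.008, -0.021]
force: [3.8, -2.1, 3.8]
grip_width: 0.0027
```

Run:
```python
from plan import *
st(); rows([.419,.2437,.012],[-np.pi/2,0,-.11],step=.009)
```

```text
t 5.1167 p [0.5096 0.2114 0.0127] rpy [-1.5662 -0.0084 -0.0209] F [ 3.8 -2.1  3.8] w 0.0027 q [0.299 0.192 1.816 0.002 1.124 0.319]
[-0.0083, 0.0, 0.0028, -0.0004, 0.0081, 0.0007],
[-0.0083, 0.0, 0.0027, -0.0004, 0.0081, 0.0007],
[-0.0083, 0.0, 0.0026, -0.0004, 0.0081, 0.0007],
[-0.0084, 0.0, 0.0026, -0.0004, 0.0081, 0.0007],
[-0.0084, 0.0, 0.0025, -0.0004, 0.0081, 0.0007],
[-0.0084, 0.0, 0.0024, -0.0004, 0.0081, 0.0007],
[-0.0084, 0.0, 0.0024, -0.0004, 0.0081, 0.0007],
[-0.0084, 0.0, 0.0023, -0.0004, 0.0081, 0.0007],
[-0.0085, 0.0, 0.0022, -0.0004, 0.0081, 0.0007],
[-0.0085, 0.0001, 0.0022, -0.0004, 0.0081, 0.0007],
[-0.0085, 0.0001, 0.0021, -0.0004, 0.0081, 0.0007],
```

Emit:
send_rows --pt "-0.0083 0.0003 0.0027 0 0.008 0.003" --pt "-0.0083 0.0003 0.0027 0 0.008 0.003" --pt "-0.0083 0.0003 0.0026 0 0.008 0.003" --pt "-0.0083 0.0003 0.0025 0 0.008 0.002" --pt "-0.0083 0.0003 0.0025 0 0.008 0.002"

```text
time_s: 5.53
tool_pos: [0.4656, 0.2282, 0.0127]
tcp_rot: [-1.565, 0.001, -0.064]
force: [5.1, -2.2, 4.1]
grip_width: 0.0029
```

Run:
```python
from plan import *
st(); rows([.419,.2437,.012],[-np.pi/2,0,-.11],step=.009)
```

```text
t 5.5333 p [0.4656 0.2282 0.0127] rpy [-1.5651e+00  9.0000e-04 -6.4200e-02] F [ 5.1 -2.2  4.1] w 0.0029 q [0.353 0.116 1.901 0.006 1.123 0.414]
[-0.0079, 0.0001, 0.0021, -0.0009, 0.0076, -0.0002],
[-0.0079, 0.0001, 0.002, -0.0009, 0.0076, -0.0002],
[-0.008, 0.0001, 0.0019, -0.0009, 0.0076, -0.0002],
[-0.008, 0.0001, 0.0019, -0.0009, 0.0076, -0.0002],
[-0.008, 0.0001, 0.0018, -0.0009, 0.0076, -0.0002],
[-0.008, 0.0001, 0.0018, -0.0009, 0.0076, -0.0002],
```

Emit:
send_rows --pt "-0.008 0.0003 0.0021 0 0.008 0.001" --pt "-0.008 0.0003 0.002 0 0.008 0.001" --pt "-0.008 0.0003 0.0019 0 0.008 0.001" --pt "-0.008 0.0003 0.0018 0 0.008 0.001" --pt "-0.006 0.0003 0.0015 0 0.006 0.001" --pt "-0.003 0.0002 0.0008 0 0.002 0"

```text
time_s: 6.03
tool_pos: [0.4224, 0.2441, 0.0127]
tcp_rot: [-1.564, 0.002, -0.108]
force: [5.9, -2.6, 6.2]
grip_width: 0.0028
```

Run:
```python
from plan import *; from cell import imaging; from h import *
st(); rows([.419,.2437,.012],[-np.pi/2,0,-.11],step=.009)
p,d=imaging.read_camera('top'); cv2.imwrite('pics/top1.png',p[:,:,::-1])
```

```text
t 6.0333 p [0.4224 0.2441 0.0127] rpy [-1.5639  0.0018 -0.108 ] F [ 5.9 -2.6  6.2] w 0.0028 q [0.414 0.036 1.987 0.008 1.117 0.518]
[-0.0034, 0.0007, -0.0008, -0.0069, 0.002, -0.0018],
```

View pics/top1.png

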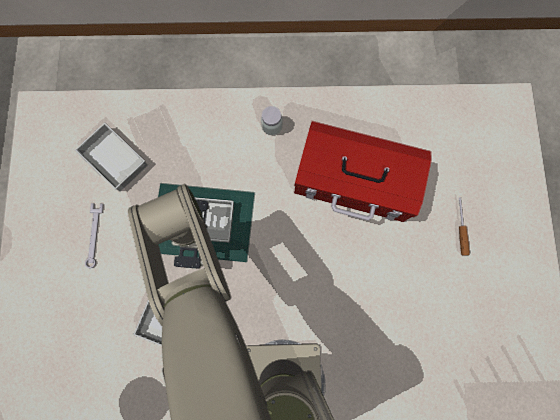

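The tray now sits in the middle of the mat in the top view. I'll make the last 3 mm, then release.

Emit:
send_rows --pt "-0.0034 0.0002 0 0 0.002 0" --pt "0 0.0002 0 0 0 0"

```text
time_s: 6.25
tool_pos: [0.4179, 0.2451, 0.0127]
tcp_rot: [-1.564, 0.002, -0.11]
force: [2.9, -2.8, 8.9]
grip_width: 0.0031
```

Emit:
send_rows --pt "0 0 0 0 0 0" --pt "0 0 0 0 0 0" --pt "0 0 0 0 0 0" --pt "0 0 0 0 0 0" --pt "0 0 0 0 0 0" --hand 0.6

```text
time_s: 6.67
tool_pos: [0.4105, 0.2442, 0.0085]
tcp_rot: [-1.568, 0.014, -0.11]
force: [0.3, -0.9, 0.4]
grip_width: 0.0314
```

Emit:
send_rows --pt "0 -0.01 0 0 0 0" --pt "0 -0.02 0 0 0 0" --pt "0 -0.03 0 0 0 0" --pt "0 -0.04 0 0 0 0" --pt "0 -0.04 0 0 0 0" --pt "0 -0.04 0 0 0 0" --pt "0 -0.02 0 0 0 0"

```text
time_s: 7.25
tool_pos: [0.4057, 0.2401, 0.2107]
tcp_rot: [-1.578, 0.033, -0.111]
force: [0.9, 0.7, -0.0]
grip_width: 0.0372
```

Run:
```python
from plan import *; from h import *
st(); wrist('w3')
```

```text
t 7.25 p [0.4057 0.2401 0.2107] rpy [-1.5778  0.0332 -0.111 ] F [ 0.9  0.7 -0. ] w 0.0372 q [ 0.417 -0.187  1.815  0.011  1.546  0.527]
```

View pics/w3.png

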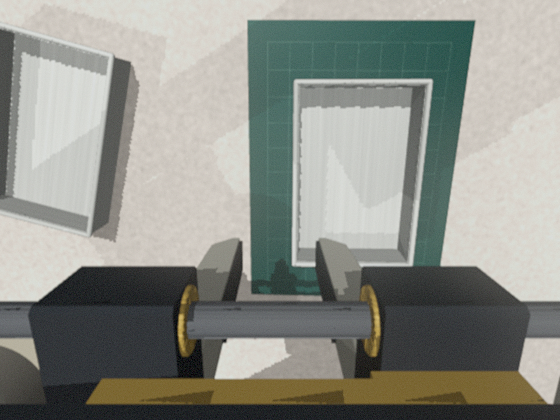

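The tray is on the mat and aligned with it. Its rim corners are at (293,80), (432,80), (412,266) and (292,266), and the mat's top corners are at (248,20) and (474,21).

Run:
```python
from plan import *; from h import *
p,d,K,R,t=load('pics/w3.npz')
c=plane([[293,79],[433,79],[413,267],[291,267]],.04,K,R,t); print(c.round(4).tolist(),c.mean(0))
m=plane([[248,20],[475,21],[251,294]],0,K,R,t); print(m.round(4).tolist(),(m[1]+m[2])/2, np.linalg.norm(m[0]-m[1]),np.linalg.norm(m[0]-m[2]))
```

```text
[[0.4246, 0.3364, 0.04], [0.5499, 0.3222, 0.04], [0.5303, 0.1381, 0.04], [0.4038, 0.1502, 0.04]] [0.47714447 0.23671384 0.04      ]
[[0.3867, 0.3987, 0.0], [0.6048, 0.372, 0.0], [0.3501, 0.0999, 0.0]] [0.47741894 0.23599325 0.        ] 0.21966770207946967 0.30101920572388857
```

The tray is within about 1 mm of the mat centre. Next is the lid, so I'll refine the handle pose from the stored pictures.

Run:
```python
from plan import *; from h import *
# planar kinematics fit
Q=np.array([[.131,1.489,1.523],[-.38,1.849,1.684],[-.027,1.649,1.519],[.148,1.694,1.298],[.245,1.741,1.137],[.257,1.74,1.143],[.192,1.816,1.124],[.116,1.901,1.123],[.036,1.987,1.117],[-.187,1.815,1.546]])
P=np.array([[.188,-.5692,.2177],[.3911,-.1511,.2785],[.493,.2252,.2195],[.5404,.1918,.0978],[.5449,.1993,.019],[.5396,.1994,.0127],[.5096,.2114,.0127],[.4656,.2282,.0127],[.4224,.2441,.0127],[.4057,.2401,.2107]])
a=Q[:,0];b=a+Q[:,1];c=b+Q[:,2];rr=np.hypot(P[:,0],P[:,1]);z=P[:,2];o=np.ones(10);O=0*o
A=np.r_[np.c_[o,O,np.sin(a),np.sin(b),np.cos(b),np.sin(c)],np.c_[O,o,np.cos(a),np.cos(b),-np.sin(b),np.cos(c)]]
x,res,rk,sv=np.linalg.lstsq(A,np.r_[rr,z],rcond=None);print('r0,h,L1,L2,e,L3',x.round(3),sv.round(3),np.abs(A@x-np.r_[rr,z]).max())
# box from side+top, rim bar
p,d,K,R,t=load('pics/top0.npz'); hsv=cv2.cvtColor(p,cv2.COLOR_RGB2HSV)
big=cv2.resize(p[195:230,320:400,::-1],None,fx=9,fy=9,interpolation=0);cv2.imwrite('pics/hc.png',big)
p,d,K,R,t=load('pics/side0.npz')
big=cv2.resize(p[200:320,280:400,::-1],None,fx=5,fy=5,interpolation=0);cv2.imwrite('pics/hs.png',big)
```

```text
r0,h,L1,L2,e,L3 [0.003 0.312 0.365 0.553 0.06  0.37 ] [6.288 4.451 0.603 0.454 0.294 0.019] 0.0005337667424865182
```

View pics/hc.png

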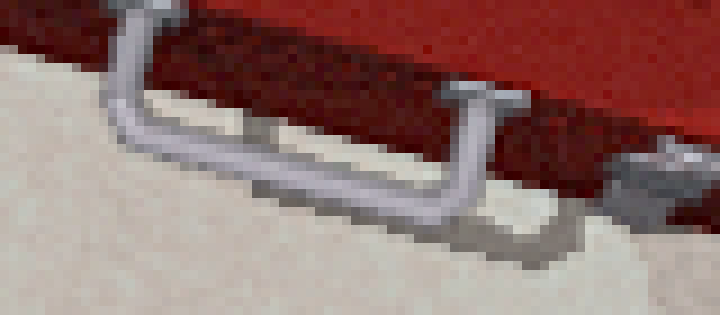

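View pics/hs.png

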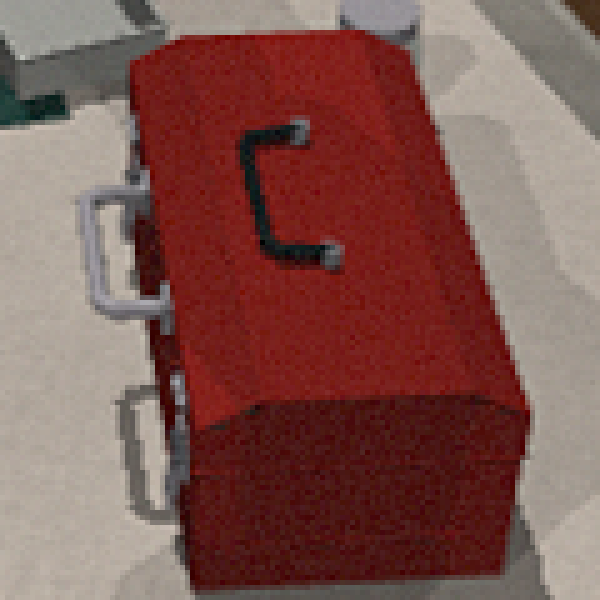

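Run:
```python
from plan import *; from h import *
T=load('pics/top0.npz')[2:]; S=load('pics/side0.npz')[2:]
te=plane([[333.7,209.5],[369.5,217.3],[351.6,213.4]],.121,*T); se=plane([[297.1,238.5],[299.7,260.5],[298.4,249.5]],.121,*S)
print('top',te.round(4),'len',np.linalg.norm(te[0]-te[1])); print('side',se.round(4),np.linalg.norm(se[0]-se[1]))
for e in(te,se):
    v=e[0]-e[1]; print('yaw',np.arctan2(-v[0],v[1]))
# triangulated midpoint
M=[];b=[]
for (K,R,t),uv in((T,(351.6,213.4)),(S,(298.4,249.5))):
    P=K@np.c_[R,t]; 
    M+= [P[0]-uv[0]*P[2],P[1]-uv[1]*P[2]]
M=np.array(M); print('tri',np.linalg.lstsq(M[:,:3],-M[:,3],rcond=None)[0])
# box yaw from top-face
d=load('pics/top0.npz'); W=cloud(d[1],*T); hsv=cv2.cvtColor(d[0],cv2.COLOR_RGB2HSV)
red=((hsv[...,0]<7)|(hsv[...,0]>171))&(hsv[...,1]>120); v,u=np.mgrid[:420,:560]
m=red&(u>285)&(u<440)&(v>110)&(v<230)&(W[...,2]>.10)&(W[...,2]<.17)&(W[...,0]>.4)
rr=cv2.minAreaRect(W[m][:,:2].astype(np.float32)); print(rr,cv2.boxPoints(rr))
```

```text
top [[ 0.4832 -0.1548  0.121 ]
 [ 0.4586 -0.2544  0.121 ]
 [ 0.4709 -0.2046  0.121 ]] len 0.10259949418575291
side [[ 0.4874 -0.1461  0.121 ]
 [ 0.4555 -0.2474  0.121 ]
 [ 0.471  -0.1981  0.121 ]] 0.1061386381970156
yaw -0.24200498049245972
yaw -0.30478986077508996
tri [ 0.46923813 -0.20353854  0.1260354 ]
((0.6013694405555725, -0.24225367605686188), (0.35386812686920166, 0.1933441460132599), 73.5111312866211) [[ 0.45845398 -0.38447297]
 [ 0.64384687 -0.43934965]
 [ 0.74428487 -0.10003439]
 [ 0.558892   -0.0451577 ]]
```

Both estimates of the bar agree: the box rectangle gives (0.468, -0.203) and the triangulation gives (0.469, -0.2035), with box yaw -0.288. My kinematics fit says a tool 60° below horizontal can be reached and a flatter one can't. I'll move to a look pose there.

```bash
cat >> plan.py <<'E'
def tilt(beta,psi=-.288):
    R=Ro.from_euler('xyz',[-np.pi/2,0,psi])*Ro.from_rotvec([0,0,-(np.pi/2-beta)]); return R.as_euler('xyz')
E
python3 - <<'E'
from plan import *
rows([.41,.0,.25],tilt(1.35),step=.035)
E
```

```text
[0.004, -0.0051, -0.0342, -0.0018, 0.0253, -0.0355],
[0.0051, -0.0049, -0.0341, -0.0018, 0.0253, -0.0355],
[0.0061, -0.0046, -0.0339, -0.0018, 0.0253, -0.0355],
[0.0071, -0.0043, -0.0338, -0.0018, 0.0253, -0.0355],
[0.0081, -0.004, -0.0336, -0.0018, 0.0253, -0.0355],
[0.0091, -0.0036, -0.0334, -0.0018, 0.0253, -0.0355],
[0.0101, -0.0032, -0.0331, -0.0018, 0.0253, -0.0355],
```

Emit:
send_rows --pt "0.004 -0.007 -0.034 -0.002 0.025 -0.035" --pt "0.005 -0.007 -0.034 -0.002 0.025 -0.035" --pt "0.006 -0.006 -0.034 -0.002 0.025 -0.035" --pt "0.007 -0.004 -0.034 -0.002 0.025 -0.035" --pt "0.008 -0.004 -0.034 -0.002 0.025 -0.035" --pt "0.009 -0.004 -0.034 -0.002 0.025 -0.035" --pt "0.01 -0.003 -0.033 -0.002 0.025 -0.035"

```text
time_s: 7.88
tool_pos: [0.4088, -0.0042, 0.2603]
tcp_rot: [-1.572, -0.227, -0.283]
force: [1.0, -0.4, 0.7]
grip_width: 0.0376
```

Run:
```python
from plan import *
st();rows([.405,-.183,.23],tilt(np.pi/3),step=.03)
```

```text
t 7.8833 p [ 0.4088 -0.0042  0.2603] rpy [-1.5718 -0.2275 -0.283 ] F [ 1.  -0.4  0.7] w 0.0376 q [-0.096 -0.682  2.1   -0.043  1.5    0.185]
[0.0055, 0.0057, -0.0247, -0.0001, 0.0007, -0.0423],
[0.0052, 0.006, -0.0247, -0.0001, 0.0007, -0.0423],
[0.005, 0.0062, -0.0247, -0.0001, 0.0007, -0.0423],
[0.0048, 0.0064, -0.0247, -0.0001, 0.0007, -0.0423],
[0.0045, 0.0066, -0.0247, -0.0001, 0.0007, -0.0423],
[0.0042, 0.0068, -0.0247, -0.0001, 0.0007, -0.0423],
[0.004, 0.007, -0.0247, -0.0001, 0.0007, -0.0423],
```

Run:
```python
from plan import *
rows([.438,-.193,.185],tilt(np.pi/3),step=.027)
```

```text
[0.0077, 0.0115, -0.0216, -0.0001, 0.0006, -0.037],
[0.0073, 0.0117, -0.0216, -0.0001, 0.0006, -0.037],
[0.0069, 0.012, -0.0216, -0.0001, 0.0006, -0.037],
[0.0064, 0.0123, -0.0216, -0.0001, 0.0006, -0.037],
[0.006, 0.0125, -0.0216, -0.0001, 0.0006, -0.037],
[0.0055, 0.0127, -0.0216, -0.0001, 0.0006, -0.037],
[0.0051, 0.0129, -0.0216, -0.0001, 0.0006, -0.037],
[0.0046, 0.0131, -0.0216, -0.0001, 0.0006, -0.037],
```

Emit:
send_rows --pt "0.008 0.0115 -0.0216 0 0 -0.037" --pt "0.007 0.0115 -0.0216 0 0 -0.037" --pt "0.007 0.012 -0.0216 0 0 -0.037" --pt "0.006 0.012 -0.0216 0 0 -0.037" --pt "0.006 0.0125 -0.0216 0 0 -0.037" --pt "0.005 0.0125 -0.0216 0 0 -0.037" --pt "0.005 0.012 -0.0216 0 0 -0.037" --pt "0.004 0.01 -0.016 0 0 -0.03" --hand 0.68

```text
time_s: 8.55
tool_pos: [0.4365, -0.1992, 0.1957]
tcp_rot: [-1.578, -0.545, -0.286]
force: [0.2, -0.2, -0.7]
grip_width: 0.0296
```

Run:
```python
from plan import *; from h import *
st(); wrist('w4'); print(tilt(np.pi/3))
```

```text
t 8.55 p [ 0.4365 -0.1992  0.1957] rpy [-1.5775 -0.545  -0.2861] F [ 0.2 -0.2 -0.7] w 0.0296 q [-0.695 -0.83   2.378  0.227  1.095 -0.46 ]
[-1.57079633 -0.52359878 -0.288     ]
```

View pics/w4.png

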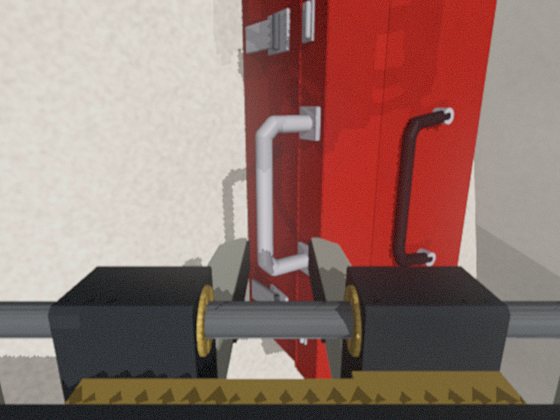

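The wrist view shows the bar running vertically, so it is square to the jaws, from about (264,132) to (268,266). It lies to the −z side of the image centre.

Run:
```python
from plan import *; from h import *
p,d,K,R,t=load('pics/w4.npz')
hsv=cv2.cvtColor(p,cv2.COLOR_RGB2HSV)
g=(hsv[...,1]<50)&(hsv[...,2]>110)
for v in (145,170,195,220,240): 
    u=np.where(g[v,255:290]==1)[0]+255; dd=d[v,255:285]; W=cloud(d,K,R,t)[v,258:274]; m=W[:,2]>.1; print(v, np.where(m)[0][[0,-1]]+258, W[m].mean(0).round(4))
e=plane([[265,131],[268.5,267],[265.5,199]],.121,K,R,t); print(e.round(4),np.linalg.norm(e[0]-e[1])); v=e[0]-e[1]; print(np.arctan2(-v[0],v[1]))
```

```text
145 [258 271] [ 0.4803 -0.1617  0.1271]
170 [258 271] [ 0.4753 -0.1784  0.1268]
195 [258 272] [ 0.4705 -0.1958  0.1266]
220 [258 272] [ 0.465  -0.2137  0.1266]
240 [258 272] [ 0.4604 -0.2284  0.1268]
[[ 0.4866 -0.1542  0.121 ]
 [ 0.4589 -0.2548  0.121 ]
 [ 0.4725 -0.2013  0.121 ]] 0.10431188002387012
-0.2682380819933494
```

Run:
```python
from plan import *
rows([.446,-.197,.164],tilt(np.pi/3),step=.012)
```

```text
[-0.0026, 0.0099, 0.0022, 0.0022, 0.0003, 0.0069],
[-0.0025, 0.0099, 0.0022, 0.0022, 0.0003, 0.0069],
[-0.0024, 0.0099, 0.0021, 0.0022, 0.0003, 0.0069],
```

Emit:
send_rows --pt "-0.003 0.01 0.002 0.002 0 0.007" --pt "-0.003 0.01 0.002 0.002 0 0.007" --pt "-0.002 0.01 0.002 0.002 0 0.007" --pt "0 0 0 0 0 0"

```text
time_s: 8.93
tool_pos: [0.4439, -0.1984, 0.1616]
tcp_rot: [-1.57, -0.52, -0.294]
force: [-0.2, -0.1, -1.0]
grip_width: 0.0298
```

Run:
```python
from plan import *
st();rows([.477,-.206,.108],tilt(np.pi/3),step=.012)
```

```text
t 8.9333 p [ 0.4439 -0.1984  0.1616] rpy [-1.5699 -0.5198 -0.294 ] F [-0.2 -0.1 -1. ] w 0.0298 q [-0.671 -0.748  2.387  0.217  1.024 -0.445]
[0.0005, 0.0105, 0.0004, 0.0004, -0.0009, -0.0006],
[0.0005, 0.0105, 0.0004, 0.0004, -0.0009, -0.0006],
[0.0004, 0.0105, 0.0004, 0.0004, -0.0009, -0.0006],
[0.0004, 0.0106, 0.0004, 0.0004, -0.0009, -0.0006],
[0.0004, 0.0106, 0.0004, 0.0004, -0.0009, -0.0006],
[0.0004, 0.0106, 0.0004, 0.0004, -0.0009, -0.0006],
```

Emit:
send_rows --pt "0.0005 0.0105 0.0005 0 -0.001 -0.0005" --pt "0.0005 0.0105 0.0005 0 -0.001 -0.0005" --pt "0.0005 0.0105 0.0005 0 -0.001 -0.0005"

```text
time_s: 9.18
tool_pos: [0.4624, -0.2002, 0.1373]
tcp_rot: [-1.572, -0.523, -0.287]
force: [-0.2, 0.2, -0.5]
grip_width: 0.0299
```

Run:
```python
from plan import *; from h import *
st();rows([.477,-.206,.108],tilt(np.pi/3),step=.012); wrist('w5')
```

```text
t 9.1833 p [ 0.4624 -0.2002  0.1373] rpy [-1.5723 -0.523  -0.2867] F [-0.2  0.2 -0.5] w 0.0299 q [-0.641 -0.651  2.379  0.216  0.929 -0.441]
[-0.0004, 0.0111, -0.0005, 0.0003, 0.0004, -0.0002],
[-0.0004, 0.0111, -0.0005, 0.0003, 0.0004, -0.0002],
[-0.0004, 0.0111, -0.0005, 0.0003, 0.0004, -0.0002],
```

View pics/w5.png

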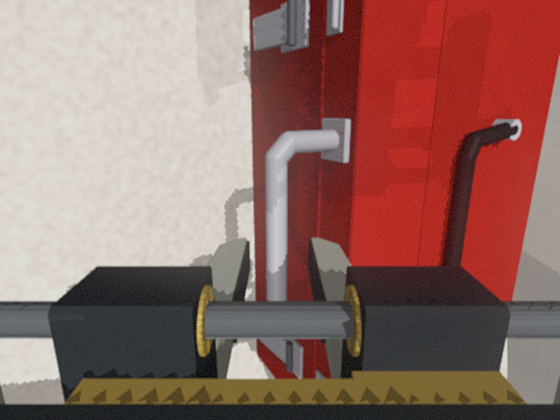

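The bar (at about u=277) lies centred between the fingers (about u=248 and 309), so I'll go in.

Emit:
send_rows --pt "0 0.011 -0.0005 0 0 0" --pt "0 0.011 -0.0005 0 0 0" --pt "0 0.01 -0.0005 0 0 0" --pt "0 0 0 0 0 0"

```text
time_s: 9.57
tool_pos: [0.4785, -0.2028, 0.1084]
tcp_rot: [-1.57, -0.519, -0.282]
force: [-0.0, 0.7, -0.1]
grip_width: 0.0295
```

Emit:
send_rows --pt "0 0 0 0 0 0" --pt "0 0 0 0 0 0" --pt "0 0 0 0 0 0" --pt "0 0 0 0 0 0" --hand 1 --grip_force 25

```text
time_s: 9.9
tool_pos: [0.4773, -0.2011, 0.1092]
tcp_rot: [-1.57, -0.515, -0.279]
force: [-5.4, -1.5, -2.7]
grip_width: 0.0111
```

Run:
```python
from plan import *
st()
```

```text
t 9.9 p [ 0.4773 -0.2011  0.1092] rpy [-1.5701 -0.5155 -0.2794] F [-5.4 -1.5 -2.7] w 0.0111 q [-0.62  -0.544  2.364  0.223  0.844 -0.448]
```

```bash
cat > arc.py <<'E'
from plan import *
P0=np.array([.4773,-.2011,.1092]); psi=-.288; f=np.array([np.cos(psi),np.sin(psi),0])
rel=lambda th: np.array([-.234*np.cos(th)+.015*np.sin(th), .234*np.sin(th)+.015*np.cos(th)])
def tcp(th):
    q=rel(th)-rel(0); return P0+f*q[0]+np.array([0,0,q[1]])
def theta():
    p,_=pose(); d=p-P0; v=rel(0)+np.array([d@f,d[2]]); return np.arctan2(v[1],-v[0])-np.arctan2(.015,.234), np.hypot(*v)
def go(th1,n,beta=1.055):
    p,R0=pose(); th0,_=theta(); T=Ro.from_euler('xyz',tilt(beta)); rv=(R0.inv()*T).as_rotvec()
    corr=tcp(th0)-p
    print('theta',np.degrees(th0),'corr',corr.round(4),'rotvec left',rv.round(4))
    for i in range(n):
        a=th0+(th1-th0)*i/n;b=th0+(th1-th0)*(i+1)/n
        print((R0.inv().apply(tcp(b)-tcp(a)+corr/n)).round(4).tolist(),(rv/n).round(4).tolist())
E
python3 - <<'E'
from arc import *
go(np.radians(20),8)
E
```

```text
theta 0.011801288358723778 corr [-0. -0. -0.] rotvec left [-0.0049  0.0075 -0.0003]
[0.0058, -0.0084, -0.0] [-0.0006, 0.0009, -0.0]
[0.0061, -0.0082, -0.0] [-0.0006, 0.0009, -0.0]
[0.0065, -0.0079, -0.0] [-0.0006, 0.0009, -0.0]
[0.0068, -0.0076, -0.0] [-0.0006, 0.0009, -0.0]
[0.0072, -0.0073, -0.0] [-0.0006, 0.0009, -0.0]
[0.0075, -0.007, -0.0] [-0.0006, 0.0009, -0.0]
[0.0078, -0.0066, -0.0] [-0.0006, 0.0009, -0.0]
[0.0081, -0.0063, -0.0] [-0.0006, 0.0009, -0.0]
```

Emit:
send_rows --pt "0.006 -0.0084 0 0 0 0" --pt "0.006 -0.0082 0 0 0 0" --pt "0.0065 -0.008 0 0 0 0" --pt "0.007 -0.0076 0 0 0 0"

```text
time_s: 10.23
tool_pos: [0.4829, -0.2029, 0.1512]
tcp_rot: [-1.57, -0.517, -0.281]
force: [8.2, -2.7, -6.0]
grip_width: 0.0115
```

Run:
```python
from arc import *
st();go(np.radians(30),8)
```

```text
t 10.2333 p [ 0.4829 -0.2029  0.1512] rpy [-1.5703 -0.5174 -0.281 ] F [ 8.2 -2.7 -6. ] w 0.0115 q [-0.614 -0.578  2.307  0.204  0.929 -0.415]
theta 10.36065013825296 corr [ 0.0006 -0.0001 -0.0002] rotvec left [-0.004   0.0061  0.0016]
[0.0071, -0.0071, -0.0] [-0.0005, 0.0008, 0.0002]
[0.0074, -0.0068, -0.0] [-0.0005, 0.0008, 0.0002]
[0.0077, -0.0064, -0.0] [-0.0005, 0.0008, 0.0002]
[0.008, -0.0061, -0.0] [-0.0005, 0.0008, 0.0002]
[0.0083, -0.0057, -0.0] [-0.0005, 0.0008, 0.0002]
[0.0085, -0.0054, -0.0] [-0.0005, 0.0008, 0.0002]
[0.0087, -0.005, -0.0] [-0.0005, 0.0008, 0.0002]
[0.0089, -0.0046, -0.0] [-0.0005, 0.0008, 0.0002]
```

Forces are moderate, so I'll go on.

Emit:
send_rows --pt "0.007 -0.0071 0 0 0 0" --pt "0.0073 -0.0068 0 0 0 0" --pt "0.0076 -0.0064 0 0 0 0" --pt "0.008 -0.0061 0 0 0 0" --pt "0.0083 -0.0057 0 0 0 0"

```text
time_s: 10.65
tool_pos: [0.5, -0.2079, 0.202]
tcp_rot: [-1.571, -0.521, -0.282]
force: [9.0, -3.5, -9.0]
grip_width: 0.0113
```

Run:
```python
from arc import *
st();go(np.radians(42),9)
```

```text
t 10.65 p [ 0.5    -0.2079  0.202 ] rpy [-1.5707 -0.5212 -0.2824] F [ 9.  -3.5 -9. ] w 0.0113 q [-0.598 -0.559  2.203  0.184  1.006 -0.375]
theta 23.479143183745528 corr [ 0.0016 -0.0004 -0.0009] rotvec left [-0.0029  0.0049  0.0054]
[0.0073, -0.0043, -0.0] [-0.0003, 0.0005, 0.0006]
[0.0074, -0.004, -0.0] [-0.0003, 0.0005, 0.0006]
[0.0076, -0.0038, -0.0] [-0.0003, 0.0005, 0.0006]
[0.0077, -0.0035, -0.0] [-0.0003, 0.0005, 0.0006]
[0.0078, -0.0032, -0.0] [-0.0003, 0.0005, 0.0006]
[0.0079, -0.0029, -0.0] [-0.0003, 0.0005, 0.0006]
[0.008, -0.0027, -0.0] [-0.0003, 0.0005, 0.0006]
[0.0081, -0.0024, -0.0] [-0.0003, 0.0005, 0.0006]
[0.0082, -0.0021, -0.0] [-0.0003, 0.0005, 0.0006]
```

Emit:
send_rows --pt "0.0075 -0.0043 0 0 0 0" --pt "0.0076 -0.004 0 0 0 0" --pt "0.0077 -0.0036 0 0 0 0" --pt "0.0078 -0.0034 0 0 0 0" --pt "0.0079 -0.0031 0 0 0 0" --pt "0.008 -0.0028 0 0 0 0"

```text
time_s: 11.15
tool_pos: [0.5262, -0.2155, 0.2457]
tcp_rot: [-1.571, -0.512, -0.282]
force: [-6.4, 2.3, 0.9]
grip_width: 0.0108
```

Run:
```python
from arc import *; from h import *
st();go(np.radians(60),9); wrist('w6')
```

```text
t 11.15 p [ 0.5262 -0.2155  0.2457] rpy [-1.5714 -0.5122 -0.2819] F [-6.4  2.3  0.9] w 0.0108 q [-0.573 -0.48   2.068  0.161  1.065 -0.334]
theta 35.954129018526174 corr [ 0.0022 -0.0007 -0.002 ] rotvec left [-0.0024  0.0053 -0.0035]
[0.0104, -0.0034, -0.0001] [-0.0003, 0.0006, -0.0004]
[0.0106, -0.0029, -0.0001] [-0.0003, 0.0006, -0.0004]
[0.0107, -0.0024, -0.0001] [-0.0003, 0.0006, -0.0004]
[0.0108, -0.0019, -0.0001] [-0.0003, 0.0006, -0.0004]
[0.0109, -0.0014, -0.0001] [-0.0003, 0.0006, -0.0004]
[0.011, -0.0009, -0.0001] [-0.0003, 0.0006, -0.0004]
[0.011, -0.0004, -0.0001] [-0.0003, 0.0006, -0.0004]
[0.0111, 0.0001, -0.0001] [-0.0003, 0.0006, -0.0004]
[0.0111, 0.0006, -0.0001] [-0.0003, 0.0006, -0.0004]
```

View pics/w6.png

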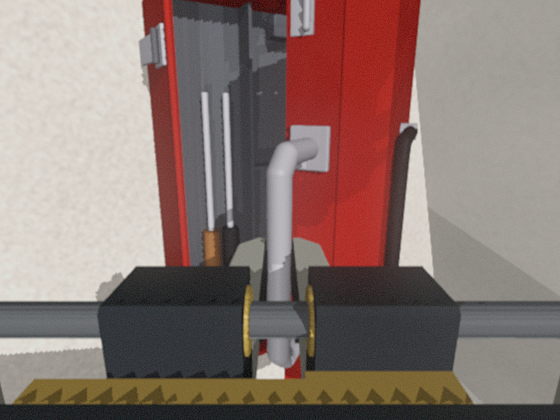

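The lid is opening and the bar is held firmly. I'll go on to 60°.

Emit:
send_rows --pt "0.0085 -0.004 0 0 0 0" --pt "0.0085 -0.0036 0 0 0 0" --pt "0.0085 -0.0033 0 0 0 0" --pt "0.0085 -0.003 0 0 0 0" --pt "0.0085 -0.0027 0 0 0 0" --pt "0.0085 -0.0024 0 0 0 0"

```text
time_s: 11.7
tool_pos: [0.5602, -0.2256, 0.282]
tcp_rot: [-1.569, -0.503, -0.284]
force: [5.7, -3.6, -10.7]
grip_width: 0.0113
```

Run:
```python
from arc import *
st();print(theta());go(np.radians(60),5)
```

```text
t 11.7 p [ 0.5602 -0.2256  0.282 ] rpy [-1.5694 -0.5032 -0.2844] F [  5.7  -3.6 -10.7] w 0.0113 q [-0.548 -0.373  1.921  0.142  1.109 -0.296]
(np.float64(0.8408803595896949), np.float64(0.23887699410002))
theta 48.17889567993254 corr [ 0.0026 -0.0008 -0.0035] rotvec left [-0.0031  0.0031 -0.0126]
[0.0097, -0.0005, -0.0] [-0.0006, 0.0006, -0.0025]
[0.0098, -0.0001, -0.0] [-0.0006, 0.0006, -0.0025]
[0.0098, 0.0003, -0.0] [-0.0006, 0.0006, -0.0025]
[0.0098, 0.0007, -0.0] [-0.0006, 0.0006, -0.0025]
[0.0098, 0.0011, -0.0] [-0.0006, 0.0006, -0.0025]
```

Now apply the radial correction; the force points inward.

Emit:
send_rows --pt "0.0085 -0.0005 0 0 0 -0.002" --pt "0.0085 0 0 0 0 -0.002" --pt "0.0085 0.0003 0 0 0 -0.002" --pt "0.007 0.0005 0 0 0 -0.002"

```text
time_s: 12.03
tool_pos: [0.591, -0.2348, 0.3035]
tcp_rot: [-1.571, -0.516, -0.284]
force: [-1.5, -0.1, -1.2]
grip_width: 0.0114
```

Run:
```python
from arc import *; from h import *; from cell import imaging
st();print(theta());go(np.radians(60),3)
for n in ('side','top'):
    p,d=imaging.read_camera(n); i=imaging.camera_info(n); cv2.imwrite(f'pics/{n}2.png',p[:,:,::-1]); np.savez(f"pics/{n}2.npz",p=p,d=d,K=i["intrinsics"],R=i["R"],t=i["t"])
st()
```

```text
t 12.0333 p [ 0.591  -0.2348  0.3035] rpy [-1.5707 -0.5161 -0.2836] F [-1.5 -0.1 -1.2] w 0.0114 q [-0.531 -0.295  1.826  0.135  1.111 -0.277]
(np.float64(1.0028973733452653), np.float64(0.23896704068432276))
theta 57.46178677743973 corr [ 0.0021 -0.0006 -0.0039] rotvec left [-0.0022  0.0038  0.0003]
[0.0034, 0.0016, -0.0] [-0.0007, 0.0013, 0.0001]
[0.0034, 0.0016, -0.0] [-0.0007, 0.0013, 0.0001]
[0.0034, 0.0017, -0.0] [-0.0007, 0.0013, 0.0001]
t 12.1333 p [ 0.5914 -0.2349  0.3039] rpy [-1.5709 -0.5173 -0.2834] F [-3.7  1.1  5. ] w 0.011 q [-0.531 -0.296  1.826  0.136  1.111 -0.277]
```

View pics/side2.png

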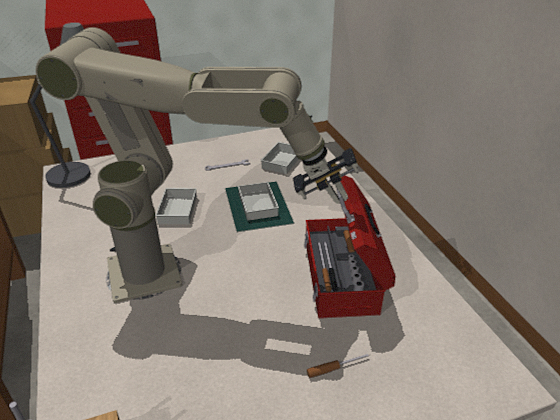

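View pics/top2.png

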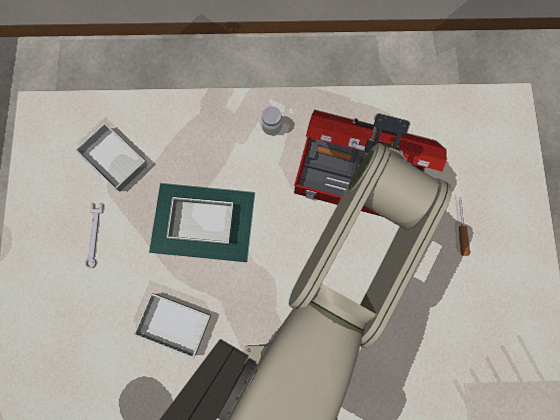

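The side and top views show the lid open and held, the tray in the middle of the mat (about (202,220)), and the jar, wrench and screwdriver where they started. I'll check the lid angle from the plane of its front face.

Run:
```python
from arc import *; from h import *
st();wrist('w7'); st()
f2=np.array([np.cos(-.288),np.sin(-.288)])
for n in('w7','top2','side2'):
    p,d,K,R,t=load(f'pics/{n}.npz'); W=cloud(d,K,R,t); hsv=cv2.cvtColor(p,cv2.COLOR_RGB2HSV)
    nx=cv2.Sobel(W.astype(np.float64),-1,1,0,ksize=5); ny=cv2.Sobel(W.astype(np.float64),-1,0,1,ksize=5)
    N=np.cross(ny,nx); N/=np.linalg.norm(N,axis=2,keepdims=True)+1e-12; N*=np.sign(N[...,2:3]+1e-12)
    red=((hsv[...,0]<8)|(hsv[...,0]>170))&(hsv[...,1]>110)&(d>0)
    F=(W[...,:2]-np.array([.510,-.2153]))@f2
    m=red&(W[...,2]>.16)&(W[...,2]<.40)&(F>0)&(F<.33)&(abs(W[...,1]+.25)<.25)
    a=np.degrees(np.arctan2(N[...,:2]@f2,N[...,2]))  # tilt of normal toward back
    h,e=np.histogram(a[m],bins=np.arange(-90,91,10)); print(n,m.sum(),dict(zip(e[:-1].astype(int).tolist(),h.tolist())))
    for lo,hi in((-50,-15),(35,85)):
        k=m&(a>lo)&(a<hi)
        if k.sum()<60: continue
        k=cv2.erode(k.astype(np.uint8),np.ones((3,3)))>0
        Q=W[k]; 
        if len(Q)<60: continue
        for _ in range(5):
            c=np.median(Q,0);u,s,vt=np.linalg.svd(Q-Q.mean(0),full_matrices=False);nn=vt[2]*np.sign(vt[2][2]);r_=abs((Q-Q.mean(0))@nn);Q=Q[r_<max(.002,2*r_.mean())]
        print('  plane',len(Q),'normal tilt',np.degrees(np.arctan2(nn[:2]@f2,nn[2])),'lateral',nn[:2]@[-f2[1],f2[0]],'rms',r_.std(),'c',Q.mean(0).round(3))
```

```text
t 12.1333 p [ 0.5914 -0.2349  0.3039] rpy [-1.5709 -0.5173 -0.2834] F [-3.7  1.1  5. ] w 0.011 q [-0.531 -0.296  1.826  0.136  1.111 -0.277]
t 12.1833 p [ 0.5909 -0.2348  0.3036] rpy [-1.5709 -0.5167 -0.2833] F [-3.2  2.   4.9] w 0.0108 q [-0.531 -0.297  1.827  0.136  1.111 -0.277]
w7 16977 {-90: 60, -80: 74, -70: 201, -60: 647, -50: 1428, -40: 1922, -30: 1835, -20: 1153, -10: 560, 0: 280, 10: 316, 20: 4922, 30: 872, 40: 738, 50: 675, 60: 964, 70: 151, 80: 118}
  plane 1382 normal tilt -32.31793232037647 lateral -0.0025105969735597514 rms 0.0003633821301673187 c [ 0.623 -0.195  0.279]
  plane 93 normal tilt 2.620388934400038 lateral 0.006725523088299101 rms 0.00040700615145630633 c [ 0.648 -0.23   0.269]
top2 2740 {-90: 25, -80: 22, -70: 10, -60: 23, -50: 84, -40: 207, -30: 205, -20: 99, -10: 68, 0: 53, 10: 105, 20: 547, 30: 282, 40: 148, 50: 425, 60: 227, 70: 175, 80: 35}
  plane 156 normal tilt -34.74129242719296 lateral -0.0004320805790389266 rms 0.000555130693417066 c [ 0.61 -0.25  0.28]
  plane 306 normal tilt 57.455759195910694 lateral 0.0007433470681265468 rms 0.000259110540496895 c [ 0.671 -0.265  0.241]
side2 2188 {-90: 51, -80: 40, -70: 34, -60: 54, -50: 50, -40: 110, -30: 95, -20: 56, -10: 54, 0: 84, 10: 110, 20: 285, 30: 204, 40: 166, 50: 389, 60: 217, 70: 79, 80: 110}
  plane 54 normal tilt -31.173253554035686 lateral -0.0055863358858798855 rms 0.0006146209246745979 c [ 0.581 -0.343  0.28 ]
  plane 152 normal tilt 57.480465308519726 lateral 0.0021293775510352404 rms 0.0003192403867159291 c [ 0.654 -0.342  0.231]
```

View pics/w7.png

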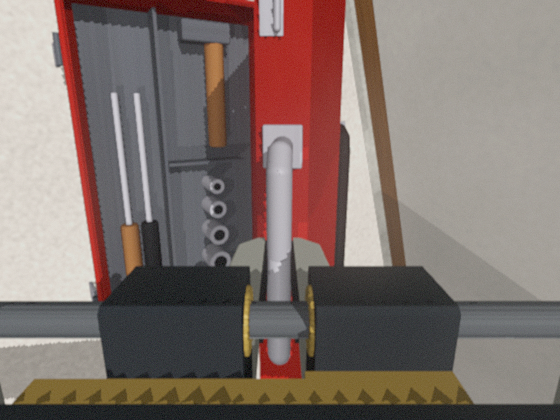

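Three planes agree on a lid angle of about 57.5°. Another 2.5° is about 10 mm along tool x.

Emit:
send_rows --pt "0.004 0.0005 0 0 0 0" --pt "0.004 0.0005 0 0 0 0" --pt "0.002 0.0003 0 0 0 0"

```text
time_s: 12.43
tool_pos: [0.6, -0.2375, 0.3086]
tcp_rot: [-1.571, -0.518, -0.283]
force: [-3.1, 0.3, 3.2]
grip_width: 0.0115
```

```bash
cat > ang.py <<'E'
from arc import *; from h import *; from cell import imaging
import sys
tag=sys.argv[1]; st(); print(np.degrees(theta()[0]))
p,d=imaging.read_camera('top'); i=imaging.camera_info('top'); np.savez(f"pics/top{tag}.npz",p=p,d=d,K=i["intrinsics"],R=i["R"],t=i["t"]);cv2.imwrite(f'pics/top{tag}.png',p[:,:,::-1])
wrist('w'+tag); st()
f2=np.array([np.cos(-.288),np.sin(-.288)])
for n,lo,hi in(('w',-50,-15),('top',35,85)):
    p,d,K,R,t=load(f'pics/{n}{tag}.npz'); W=cloud(d,K,R,t); hsv=cv2.cvtColor(p,cv2.COLOR_RGB2HSV)
    nx=cv2.Sobel(W.astype(np.float64),-1,1,0,ksize=5); ny=cv2.Sobel(W.astype(np.float64),-1,0,1,ksize=5)
    N=np.cross(ny,nx); N/=np.linalg.norm(N,axis=2,keepdims=True)+1e-12; N*=np.sign(N[...,2:3]+1e-12)
    red=((hsv[...,0]<8)|(hsv[...,0]>170))&(hsv[...,1]>110)&(d>0); F=(W[...,:2]-np.array([.510,-.2153]))@f2
    a=np.degrees(np.arctan2(N[...,:2]@f2,N[...,2]))
    k=red&(W[...,2]>.16)&(W[...,2]<.40)&(F>0)&(F<.33)&(abs(W[...,1]+.25)<.25)&(a>lo)&(a<hi)
    Q=W[cv2.erode(k.astype(np.uint8),np.ones((3,3)))>0]
    for _ in range(5):
        u,s,vt=np.linalg.svd(Q-Q.mean(0),full_matrices=False);nn=vt[2]*np.sign(vt[2][2]);r_=abs((Q-Q.mean(0))@nn);Q=Q[r_<max(.002,2*r_.mean())]
    g=np.degrees(np.arctan2(nn[:2]@f2,nn[2])); print(n,len(Q),'lid',g if g>0 else 90+g)
E
python3 ang.py 8
```

```text
t 12.4333 p [ 0.6    -0.2375  0.3086] rpy [-1.5714 -0.518  -0.2831] F [-3.1  0.3  3.2] w 0.0115 q [-0.526 -0.271  1.798  0.133  1.113 -0.271]
60.02331315296708
t 12.5333 p [ 0.6    -0.2375  0.3087] rpy [-1.5715 -0.5182 -0.2829] F [-4.1  0.5  3.6] w 0.0107 q [-0.526 -0.271  1.798  0.133  1.113 -0.271]
w 1418 lid 60.29940087614958
top 164 lid 59.49153029990929
```

The lid is at 60.3° from the wrist view, 59.5° from the top view and 60.0° from the arm, and it's steady. One quick check on the bystanders and the tray, then I'll hand in.

Run:
```python
from plan import *; from h import *
a=load('pics/top0.npz')[1]; p,d,K,R,t=load('pics/top8.npz')
for n,(u0,u1,v0,v1) in dict(jar=(257,288,103,138),wrench=(82,106,198,270),trayL=(75,155,118,192),trayN=(134,215,288,357),screwdriver=(452,475,192,258)).items():
    x,y=a[v0:v1,u0:u1],d[v0:v1,u0:u1]; print(n,'frac depth change>8mm',(abs(x-y)>.008).mean().round(3))
W=cloud(d,K,R,t); v,u=np.mgrid[:420,:560]; m=(u>155)&(u<248)&(v>185)&(v<255)&(W[...,2]>.03)&(W[...,2]<.05)
print(cv2.minAreaRect(W[m][:,:2].astype(np.float32)))
st(); r.close_job()
```

```text
jar frac depth change>8mm 0.044
wrench frac depth change>8mm 0.038
trayL frac depth change>8mm 0.039
trayN frac depth change>8mm 0.036
screwdriver frac depth change>8mm 0.04
((0.4780457019805908, 0.23619940876960754), (0.18661347031593323, 0.12570179998874664), 83.51309204101562)
t 12.5333 p [ 0.6    -0.2375  0.3087] rpy [-1.5715 -0.5182 -0.2829] F [-4.1  0.5  3.6] w 0.0107 q [-0.526 -0.271  1.798  0.133  1.113 -0.271]
the job is handed in; nothing more can be done
```

The job is done and was handed in at 12.5 s, with the gripper still holding the lid at about 60°.

- **Tray:** I slid the rightmost tray by its near wall to the middle of the mat and lined it up with the mat. The last top view puts its centre at (0.478, 0.236), about 1 mm from the measured mat centre of (0.477, 0.236). The gripper's height stayed within about 1 mm and pressed slightly down for the whole slide. Early on the tool tilted by up to about 0.5°, which I corrected. I did not measure directly whether a tray edge rose during that.
- **Lid:** I then gripped the bow handle's bar and swung the lid open. The last checks gave 60.3° from the wrist camera, 59.5° from the top camera and 60.0° from the arm position. The two cameras differ by 0.8°.
- **Forces:** The largest wrist force I read between moves was about 13 N, and about 5 N at hand-in, against the 120 N limit.
- **Other things:** The jar, wrench, screwdriver and the two other trays had not moved. The depth around each changed by no more than about 4% of pixels, the same level everywhere, which I take as noise.

No final check failed.

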